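Open the grinder's coolant tank

TASK

The belt grinder's coolant tank is to be topped up: unscrew the large filler cap on top of it (anticlockwise seen from above) until its thread lets go, and lift it straight off. Set it down, without dropping it, right way up inside the low steel tray. Leave the small vent cap on the same tank as it is.

Things in the scene. Friction and masses are not known exactly. Their poses are not given: they have to be found in the camera images.
- filler_cap: The larger black ribbed plastic screw cap on the tank: 50 mm across, 34 mm high, 100 g. Origin: centre of its underside (98 mm above the table when screwed down), z up its axis. Grip its side from above, about 24 mm above its underside, at any yaw, with some 25 N. Turns against 0.12 N m, rises 7 mm per turn, and stays put if let go part way. Once its thread has let go it lifts straight up, clear after 35 mm.
- tank: Fixed beige steel box 220 x 140 mm, 90 mm high, at any yaw. Origin: centre of its underside, x along its length, z up. Filler cap at x = +55 mm, y = 0; vent cap at x = -55 mm. The filler thread lets go after 155 to 205 degrees anticlockwise, so turn 220 (it stops at 260); before that the cap cannot be pulled off. One grasp will do if the wrist is first wound the other way.
- tray: Low fixed steel parts tray, 210 mm (its x) by 170 mm (its y), 12 mm high, walls 4 mm thick, open on top. Origin: centre of its underside; its inner floor is 4 mm above the origin. Stands to the left or right of the tank.
- vent_cap (a joint): Turn of the small vent cap (rad, 0 at the start): black plastic, 30 mm across, 22 mm high, its top 117 mm above the table, on the other end of the tank, 110 mm from the filler cap. To be left as it is.
Things that resemble listed ones, but are neither listed nor needed, are in the scene too. Of the things shaped like the filler_cap, the black one is meant.

How it is judged:
By the outcome, as a careful person would: the job done as asked, in the order asked, and still so for the second after the job is handed in, with the robot touching nothing.
It also fails if it takes over 48 s, if anything falls off the work surface, if the arm or the gripper's body presses on something with over 40 N, if the wrist force passes 120 N, or if a joint passes its speed limit or range.

ROBOT

A 6-joint arm with a two-finger parallel gripper is mounted at the origin on the work surface. World frame = base frame: x ahead of the robot, y to its left, z up, the work surface at z = 0. Lengths are in m, angles in degrees, forces in N, time in s.
With the tool pointing down it reaches from about 0.3 to 0.75 m from the base axis. Payload 8.5 kg.
Tool frame: the origin (TCP) lies on the centre line of the jaws, within the pads' length; the fingertips stand 25 mm ahead of it and the grasp point (between the pads) lies 6 mm ahead of it; z points along the fingers, y is the line along which they close (so a half turn about z gives the same grasp; the last joint's range is limited). The gripper opens to 85 mm and grips with 20 to 120 N. Pads are 22 mm wide; open, the fingers measure 114 mm over their backs; the gripper's body (76 mm by 85 mm) begins 54 mm behind the grasp point. The pads swing forward as they close: fully open they stand 13 mm farther back than shut.
Start: joints at [-77.653, 21.807, 74.336, -0, 83.858, -12.336], TCP at [0.23, -0.5, 0.256] pointing down, gripper open.
Joint ranges: [-178.18, 178.18], [-50.72, 133.34], [12.68, 142.11], [-81.47, 261.47], [9.98, 163.14], [-165.26, 165.26]. Speed limits (degrees/s): [136.94, 136.94, 180, 180, 180, 180].

INTERFACE

Orientations are given as a 3x3 rotation matrix whose columns are the frame's x, y, z axes.
In Python, from rig import telemetry, optics, env gives the robot as it stands.
- The arm moves only by the tool send_rows, never from a script. Its argument "deltas" is a list that holds one entry, the list of rows, each a list of 7 numbers: the shift along the tool's x, y, z in m, then the turn, a rotation vector about the tool's x, y, z in rad, then the opening, from -1 (shut) to 1 (fully open), so that 0 is half open. In form: [[[x, y, z, ax, ay, az, grip], ...]]. A call has 1 to 12 rows; each row shifts and turns the commanded pose from where the row before left it, along the tool's axes as they then stand; what a row does not reach is not made up. A row lasts 1/8 s, in which the tool goes at most 62.5 mm and 10.7 degrees, less where a joint would pass 70% of its speed; a pose out of reach is approached as far as the arm can. A call is refused whole if a number of a shift passes 0.0625 or a number of a turn 0.188, either way. A call with a gripper value outside its range is refused whole. The fingers move at their own pace and stop on an object; "squeeze" is the grip in N (left out, the last holds). Time passes only in rows, so rows that do not move let the fingers close. It gives the time, the measured TCP pose, the force, the opening and the grip force at its end, in the units of the state.
- telemetry.observe(): the state, without advancing time (a new reading comes with each control period).
- optics.get_image(name): name is "side" or "top"; returns a dict with "image" (384x512x3 uint8, red, green, blue), "range_z" (384x512 float32, m along the optical axis (not along the pixel's ray), 0 where there is no reading), "K" (3x3 intrinsics, pixels), "rvec" (rotation vector, rad) and "tvec" (3), from world to camera coordinates, as OpenCV has them. Camera axes: x right, y down, z forward; pixel columns grow to the right and rows downward; lengths in m; the calibration is good to about 2 mm. A picture is of the moment at which its call begins.
- env.close_job(): hands the job in; it is judged then, once.
The state is a dict: "time_s": time; "q": joint angles; "qvel": joint speeds; "joint_efforts": joint torques, N m; "position": TCP position; "tool_rot": TCP orientation; "ft_force": force on the tool from outside, world axes, zero at the start; "wrist_torque": the same for the moment, N m; "grip_width": finger opening in m; "gripper_force": force on a finger pad.
Only numpy, scipy, OpenCV 4.12 (cv2) and the standard library are available. Lean on these libraries where they do the work, as an engineer would, in place of code of your own. Each camera call takes 0.05 s, during which the arm holds its last target. There are 200 camera calls.

## Working session

There is one attempt and no reset: what is moved stays moved. The work goes in short steps, Python scripts to look and compute and a tool call to move; the robot and the scene stay as the last step left them, time stands still between calls to the robot, and variables do not carry over. Pictures are saved under pics/ and viewed, at most 10 in all, crops included, and the job is handed in when it is done.

Besides the shell and the picture viewer there is one more tool, called after "Emit:" as name([rows], argument=value, ...), one row to a line, values as JSON. send_rows: Moves the arm, as the interface text tells. Its arguments: {"type":"object","properties":{"deltas":{"type":"array"},"squeeze":{"type":"number"}},"required":["deltas"]}

```bash
mkdir -p pics
python3 - <<'E'
from rig import telemetry, optics
import cv2, numpy as np
s=telemetry.observe(); print(s)
ims=[]
for n in("top","side"):
    d=optics.get_image(n); np.savez(f"{n}0.npz",**d); cv2.imwrite(f"pics/{n}0.png",d["image"][:,:,::-1]); print(n,d["K"],d["rvec"],d["tvec"])
E
```

```text
{'time_s': 0.0, 'q': array([-7.76530643e+01,  2.18419414e+01,  7.43855037e+01, -1.31352865e-04,
        8.38583731e+01, -1.23356869e+01]), 'qvel': array([-0.02270489,  0.11239564, -0.01210187, -0.08179887,  0.02797141,
        0.01391396]), 'joint_efforts': array([-7.64628148e-04, -4.48467457e+01, -2.31280231e+01, -1.98432772e-04,
        4.76850400e-03,  4.60029327e-06]), 'position': array([ 0.22961645, -0.49948918,  0.25569842]), 'tool_rot': array([[ 9.08634820e-01,  4.17591498e-01, -3.22504680e-04],
       [ 4.17591502e-01, -9.08633698e-01,  1.46268058e-03],
       [ 3.17764355e-04, -1.46371772e-03, -9.99998878e-01]]), 'ft_force': array([ 0.0405767 , -0.29714983, -0.55238441]), 'wrist_torque': array([ 0.02800681,  0.0162962 , -0.05170058]), 'gripper_force': 0.0, 'grip_width': 0.08530431982189188}
top [[417.55982541   0.         254.39361617]
 [  0.         417.55982541 188.40334393]
 [  0.           0.           1.        ]] [ 2.14109435 -2.1385601   0.12952226] [0.00165114 0.4963061  0.95941037]
side [[487.11892441   0.         247.87867665]
 [  0.         487.11892441 191.12291332]
 [  0.           0.           1.        ]] [ 0.7661685  -2.66060987  1.02288476] [0.39750789 0.22834147 0.88957135]
```

View pics/top0.png

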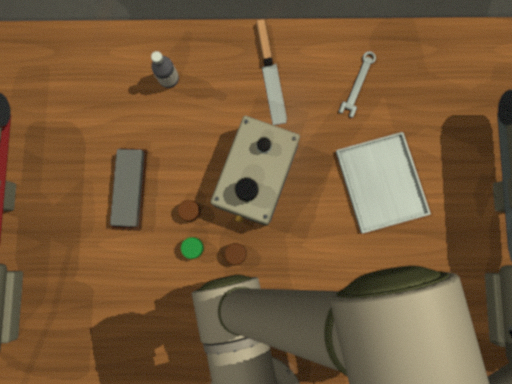

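View pics/side0.png

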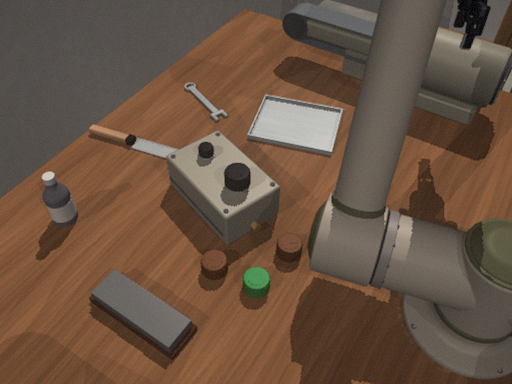

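The top view shows the tank at about (257,170), with the large black cap at (247,189) and the small vent cap at (263,144). The tray is at (383,182). The lookalikes are two brown caps at (189,211) and (235,254) and a green one at (191,248), all on the table. Only the cap at (247,189) is black, large and on the tank, so it is the one meant. I'll measure it and confirm in a crop.

```bash
cat > h.py <<'E'
import cv2, numpy as np
def ray(d,uv,z):
    R=cv2.Rodrigues(d["rvec"])[0]; c=-R.T@d["tvec"]
    r=R.T@np.linalg.inv(d["K"])@np.array([uv[0],uv[1],1.])
    return c+r*(z-c[2])/r[2]
def proj(d,p): return cv2.projectPoints(np.float64([p]),d["rvec"],d["tvec"],d["K"],None)[0].ravel()
def comps(m,lo):
    n,l,s,c=cv2.connectedComponentsWithStats(m.astype(np.uint8))
    return [(s[i],c[i],l==i) for i in range(1,n) if s[i][4]>lo]
E
python3 - <<'E'
from h import *
d=dict(np.load("top0.npz")); im=d["image"].astype(int); rz=d["range_z"]
R=cv2.Rodrigues(d["rvec"])[0]; v,u=np.mgrid[0:384,0:512]
P=np.einsum('ij,hwj->hwi',np.linalg.inv(d["K"]),np.dstack([u,v,np.ones_like(u)]))*rz[...,None]
W=(P-d["tvec"])@R; Z=W[...,2]
roi=(u>205)&(u<305)&(v>110)&(v<230)
for s,c,m in comps(roi&(im.max(2)<50)&(Z>.08),30):
    print("dark",s,c,"z",np.median(Z[m]))
for lo,hi in((.122,.145),(.108,.122)):
  for s,c,m in comps(roi&(Z>lo)&(Z<hi),30):
    z=np.median(Z[m]); print("depth",s,c,z,ray(d,c,z), W[m][:,:2].ptp(0) if hasattr(W,'ptp') else np.ptp(W[m][:,:2],axis=0))
m=roi&(Z>.08)&(Z<.1); s,c,m=max(comps(roi&(Z>.08),500),key=lambda a:a[0][4])
pts=np.array([ray(d,q.ravel(),.09)[:2] for q in cv2.findContours(m.astype(np.uint8),0,1)[0][0]],np.float32)
print("tank",cv2.minAreaRect(pts))
roi=(u>325)&(u<440)&(v>125)&(v<240)
s,c,m=max(comps(roi&(im.max(2)-im.min(2)<40)&(im.min(2)>90),500),key=lambda a:a[0][4])
pts=np.array([ray(d,q.ravel(),.012)[:2] for q in cv2.findContours(m.astype(np.uint8),0,1)[0][0]],np.float32)
print("tray",cv2.minAreaRect(pts))
d=dict(np.load("side0.npz"))
im=d["image"]; cv2.imwrite("pics/crop.png",cv2.resize(np.ascontiguousarray(im[120:250,150:300,::-1]),None,fx=4,fy=4))
im=im.astype(int);v,u=np.mgrid[0:384,0:512]
for s,c,m in comps((u>190)&(u<260)&(v>135)&(v<195)&(im.max(2)<45),40): print("side dark",s,c,ray(d,c,.117))
E
```

```text
dark [258 138  12  14 126] [263.3968254  144.46825397] z 0.117693041436956
dark [235 178  23  24 392] [245.96938776 189.26530612] z 0.1329879413088335
depth [235 177  24  24 438] [246.16894977 188.46803653] 0.13289216127352907 [0.48233832 0.01797293 0.13289216] [0.05091561 0.04971964]
depth [257 137  14  15 160] [263.51875 143.55625] 0.11748375222367319 [ 0.5849107  -0.0193214   0.11748375] [0.03101194 0.02892811]
tank ((0.5329234004020691, 0.00045624375343322754), (0.14078064262866974, 0.22135049104690552), 69.8953857421875)
tray ((0.5165308117866516, -0.3078613877296448), (0.21249492466449738, 0.17331893742084503), 15.515761375427246)
side dark [199 146  14  12  97] [205.6185567  152.81443299] [ 0.57297648 -0.00129687  0.117     ]
side dark [225 171  25  20 274] [237.03284672 182.95255474] [0.47248912 0.03524386 0.117     ]
```

View pics/crop.png

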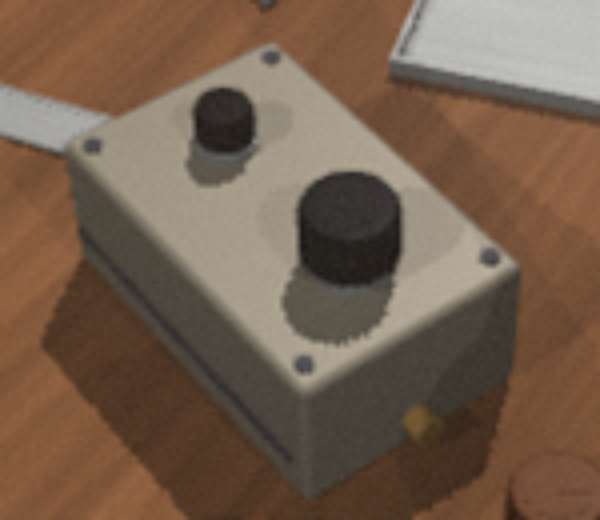

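The crop shows the large black ribbed cap at the near end of the tank, matching the filler, with the smaller vent cap behind it. I wind the wrist clockwise first, which is about +z of the tool.

Emit:
send_rows([
  [[0, 0, 0, 0, 0, 0.16, 1], [0, 0, 0, 0, 0, 0.16, 1], [0, 0, 0, 0, 0, 0.16, 1], [0, 0, 0, 0, 0, 0.16, 1], [0, 0, 0, 0, 0, 0.16, 1], [0, 0, 0, 0, 0, 0.16, 1], [0, 0, 0, 0, 0, 0.16, 1], [0, 0, 0, 0, 0, 0, 1]],
], squeeze=25)

```text
time_s: 1.1
position: [0.2297, -0.4996, 0.256]
tool_rot: [[0.773, -0.635, -0.0], [-0.635, -0.773, 0.001], [-0.001, -0.0, -1.0]]
ft_force: [-0.4, -0.1, 0.3]
grip_width: 0.0855
gripper_force: 0.0
```

```bash
cat > go.py <<'E'
import sys,numpy as np
from rig import telemetry
def go(p):
    s=telemetry.observe(); print("t",s["time_s"],"pos",s["position"].round(4),"q",s["q"].round(1),"z",s["tool_rot"][:,2].round(4),"yaw",np.degrees(np.arctan2(s["tool_rot"][1,0],s["tool_rot"][0,0])).round(1),"F",s["ft_force"].round(1),"w",round(s["grip_width"],4),"g",s["gripper_force"])
    print("tool delta",(s["tool_rot"].T@(np.array(p)-s["position"])).round(4))
if __name__=="__main__": go([float(a) for a in sys.argv[1:4]])
E
python3 go.py .482 .0187 .256
python3 - <<'E'
from h import *
d=dict(np.load("side0.npz"));im=d["image"].astype(int)
# project model cylinder silhouette centroid vs dark blob
a=np.linspace(0,2*np.pi,60)
for c,r,z0,z1 in(((.482,.0187),.025,.098,.132),((.5849,-.0193),.015,.095,.117)):
    q=np.array([proj(d,(c[0]+r*np.cos(t),c[1]+r*np.sin(t),z)) for t in a for z in(z0,z1)],np.float32)
    h=cv2.convexHull(q); m=cv2.moments(h); print(cv2.boundingRect(h),m["m10"]/m["m00"],m["m01"]/m["m00"])
E
```

```text
t 1.1 pos [ 0.2297 -0.4996  0.256 ] q [-77.7  21.8  74.4  -0.   83.9  51.8] z [-2.e-04  7.e-04 -1.e+00] yaw -39.4 F [-0.4 -0.1  0.3] w 0.0855 g 0.0
tool delta [-1.341e-01 -5.607e-01  3.000e-04]
(224, 161, 27, 31) 237.52225887727627 176.54696221070978
(198, 140, 16, 19) 206.21718916664332 149.50735911821272
```

Emit:
send_rows([
  [[-0.0122, -0.051, 0, 0, 0, 0, 1], [-0.0122, -0.051, 0, 0, 0, 0, 1], [-0.0122, -0.051, 0, 0, 0, 0, 1], [-0.0122, -0.051, 0, 0, 0, 0, 1], [-0.0122, -0.051, 0, 0, 0, 0, 1], [-0.0122, -0.051, 0, 0, 0, 0, 1], [-0.0122, -0.051, 0, 0, 0, 0, 1], [-0.0122, -0.051, 0, 0, 0, 0, 1], [-0.0122, -0.051, 0, 0, 0, 0, 1], [-0.0122, -0.051, 0, 0, 0, 0, 1], [-0.0122, -0.051, 0, 0, 0, 0, 1], [0, 0, 0, 0, 0, 0, 1]],
])

```text
time_s: 2.6
position: [0.4834, 0.0211, 0.256]
tool_rot: [[0.777, -0.63, -0.0], [-0.63, -0.777, 0.0], [-0.001, -0.0, -1.0]]
ft_force: [-0.0, -1.0, 0.3]
grip_width: 0.0855
gripper_force: 0.0
```

```bash
python3 go.py .482 .0187 .128
```

```text
t 2.6 pos [0.4834 0.0211 0.256 ] q [-11.6  15.2  84.4   0.   80.4 117.5] z [-4.e-04  4.e-04 -1.e+00] yaw -39.0 F [-0.  -1.   0.3] w 0.0855 g 0.0
tool delta [0.0005 0.0028 0.128 ]
```

Emit:
send_rows([
  [[0.0005, 0.0028, 0.02, 0, 0, 0, 1], [0, 0, 0.028, 0, 0, 0, 1], [0, 0, 0.025, 0, 0, 0, 1], [0, 0, 0.025, 0, 0, 0, 1], [0, 0, 0.02, 0, 0, 0, 1], [0, 0, 0.01, 0, 0, 0, 1], [0, 0, 0, 0, 0, 0, 1]],
])

```text
time_s: 3.48
position: [0.4813, 0.0156, 0.1282]
tool_rot: [[0.772, -0.636, -0.001], [-0.636, -0.772, 0.0], [-0.001, 0.0, -1.0]]
ft_force: [0.2, 0.5, 0.2]
grip_width: 0.0856
gripper_force: 0.0
```

```bash
python3 go.py .482 .0187 .128
python3 - <<'E'
from rig import optics; import cv2
d=optics.get_image("side"); cv2.imwrite("pics/pre.png",cv2.resize(d["image"][90:240,150:330,::-1].copy(),None,fx=3,fy=3))
E
```

```text
t 3.475 pos [0.4813 0.0156 0.1282] q [-12.3  23.3  96.2  -0.   60.5 117.2] z [-8.e-04  1.e-04 -1.e+00] yaw -39.5 F [0.2 0.5 0.2] w 0.0856 g 0.0
tool delta [-0.0014 -0.0028  0.0002]
```

View pics/pre.png

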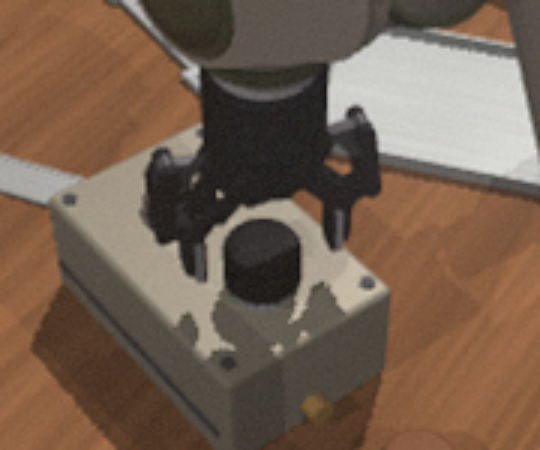

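The picture shows the fingers astride the cap (crop (262,260)) with free room on both sides. My last correction counted a motion lag twice, so I undo it and then close.

Emit:
send_rows([
  [[-0.0014, -0.0028, 0, 0, 0, 0, 1], [0, 0, 0, 0, 0, 0, 1], [0, 0, 0, 0, 0, 0, -1], [0, 0, 0, 0, 0, 0, -1], [0, 0, 0, 0, 0, 0, -1], [0, 0, 0, 0, 0, 0, -1], [0, 0, 0, 0, 0, 0, -1], [0, 0, 0, 0, 0, 0, -1]],
], squeeze=25)

```text
time_s: 4.53
position: [0.4822, 0.0191, 0.1286]
tool_rot: [[0.772, -0.636, 0.0], [-0.636, -0.772, -0.0], [0.0, -0.0, -1.0]]
ft_force: [-2.3, 1.2, 5.2]
grip_width: 0.0493
gripper_force: 25.4
```

```bash
python3 go.py .482 .0187 .128
```

```text
t 4.525 pos [0.4822 0.0191 0.1286] q [-11.8  23.4  96.1  -0.   60.6 117.7] z [ 3.e-04 -1.e-04 -1.e+00] yaw -39.5 F [-2.3  1.2  5.2] w 0.0493 g 25.41075736284256
tool delta [0.0001 0.0004 0.0006]
```

Emit:
send_rows([
  [[0, 0, -0.0002, 0, 0, -0.17, -1], [0, 0, -0.0002, 0, 0, -0.17, -1], [0, 0, -0.0002, 0, 0, -0.17, -1], [0, 0, -0.0002, 0, 0, -0.17, -1], [0, 0, -0.0002, 0, 0, -0.17, -1], [0, 0, -0.0002, 0, 0, -0.17, -1], [0, 0, 0, 0, 0, 0, -1]],
])

```text
time_s: 5.4
position: [0.4815, 0.0185, 0.1296]
tool_rot: [[0.945, 0.327, -0.002], [0.327, -0.945, -0.001], [-0.002, 0.001, -1.0]]
ft_force: [-5.7, -4.4, 6.6]
grip_width: 0.0491
gripper_force: 25.6
```

```bash
python3 go.py .482 .0187 .128
```

```text
t 5.4 pos [0.4815 0.0185 0.1296] q [-11.9  23.3  96.   -0.1  60.8  59.1] z [-0.0016 -0.0012 -1.    ] yaw 19.1 F [-5.7 -4.4  6.6] w 0.0491 g 25.608847439289093
tool delta [0.0005 0.     0.0016]
```

Forces are small. Carrying on with the turn.

Emit:
send_rows([
  [[0, 0, -0.0002, 0, 0, -0.17, -1], [0, 0, -0.0002, 0, 0, -0.17, -1], [0, 0, -0.0002, 0, 0, -0.17, -1], [0, 0, -0.0002, 0, 0, -0.17, -1], [0, 0, -0.0002, 0, 0, -0.17, -1], [0, 0, -0.0002, 0, 0, -0.17, -1], [0, 0, -0.0002, 0, 0, -0.17, -1], [0, 0, -0.0002, 0, 0, -0.17, -1], [0, 0, -0.0002, 0, 0, -0.17, -1], [0, 0, 0, 0, 0, 0, -1]],
])

```text
time_s: 6.65
position: [0.4828, 0.0179, 0.1315]
tool_rot: [[-0.288, 0.958, 0.001], [0.958, 0.288, -0.002], [-0.003, 0.001, -1.0]]
ft_force: [1.4, -6.4, 1.6]
grip_width: 0.0489
gripper_force: 25.9
```

Emit:
send_rows([
  [[0, 0, -0.0002, 0, 0, -0.17, -1], [0, 0, -0.0002, 0, 0, -0.17, -1], [0, 0, -0.0002, 0, 0, -0.17, -1], [0, 0, -0.0002, 0, 0, -0.17, -1], [0, 0, -0.0002, 0, 0, -0.17, -1], [0, 0, -0.0002, 0, 0, -0.17, -1], [0, 0, -0.0002, 0, 0, -0.17, -1], [0, 0, -0.0002, 0, 0, -0.17, -1], [0, 0, 0, 0, 0, 0, -1], [0, 0, 0, 0, 0, 0, -1]],
])

```text
time_s: 7.9
position: [0.4828, 0.0188, 0.1331]
tool_rot: [[-0.997, -0.076, 0.002], [-0.076, 0.997, -0.001], [-0.002, -0.001, -1.0]]
ft_force: [5.3, -1.9, -1.1]
grip_width: 0.0488
gripper_force: 26.3
```

```bash
python3 go.py .482 .0187 .128
```

```text
t 7.9 pos [0.4828 0.0188 0.1331] q [ -11.8   23.    95.7   -0.    61.2 -106.2] z [ 1.7e-03 -7.0e-04 -1.0e+00] yaw -175.6 F [ 5.3 -1.9 -1.1] w 0.0488 g 26.33360892534256
tool delta [ 0.0008 -0.0001  0.0051]
```

Turned 224°. I test the lift gently.

Emit:
send_rows([
  [[0, 0, -0.001, 0, 0, 0, -1], [0, 0, -0.002, 0, 0, 0, -1], [0, 0, -0.003, 0, 0, 0, -1], [0, 0, 0, 0, 0, 0, -1]],
])

```text
time_s: 8.4
position: [0.4821, 0.019, 0.1389]
tool_rot: [[-0.997, -0.078, -0.0], [-0.078, 0.997, -0.0], [0.0, -0.0, -1.0]]
ft_force: [3.1, -2.8, -1.2]
grip_width: 0.0492
gripper_force: 27.2
```

```bash
python3 go.py .482 .0187 .128
```

```text
t 8.4 pos [0.4821 0.019  0.1389] q [ -11.8   22.5   95.3   -0.    62.2 -106.3] z [-2.e-04 -3.e-04 -1.e+00] yaw -175.6 F [ 3.1 -2.8 -1.2] w 0.0492 g 27.20616728067398
tool delta [ 0.0001 -0.0003  0.0109]
```

It moves with almost no force, so the thread has let go. Lifting straight up.

Emit:
send_rows([
  [[0, 0, -0.006, 0, 0, 0, -1], [0, 0, -0.01, 0, 0, 0, -1], [0, 0, -0.012, 0, 0, 0, -1], [0, 0, -0.015, 0, 0, 0, -1], [0, 0, -0.02, 0, 0, 0, -1], [0, 0, -0.02, 0, 0, 0, -1], [0, 0, -0.015, 0, 0, 0, -1], [0, 0, -0.01, 0, 0, 0, -1], [0, 0, 0, 0, 0, 0, -1], [0, 0, 0, 0, 0, 0, -1]],
])

```text
time_s: 9.65
position: [0.4818, 0.0192, 0.2465]
tool_rot: [[-0.997, -0.079, -0.001], [-0.079, 0.997, 0.0], [0.001, 0.0, -1.0]]
ft_force: [1.2, -0.6, -0.8]
grip_width: 0.0492
gripper_force: 27.3
```

```bash
python3 go.py .5165 -.3079 .247
python3 - <<'E'
from rig import optics; import cv2
d=optics.get_image("side"); cv2.imwrite("pics/lift.png",cv2.resize(d["image"][50:250,140:360,::-1].copy(),None,fx=3,fy=3))
E
```

```text
t 9.65 pos [0.4818 0.0192 0.2465] q [ -11.8   15.5   85.6    0.    79.  -106.4] z [-1.1e-03  3.0e-04 -1.0e+00] yaw -175.5 F [ 1.2 -0.6 -0.8] w 0.0492 g 27.260359525680542
tool delta [-0.0087 -0.3288 -0.0007]
```

View pics/lift.png

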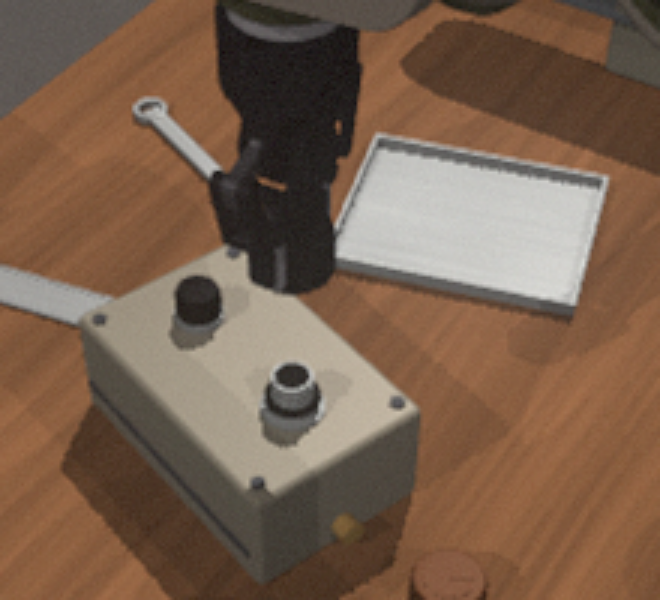

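The picture shows the cap upright in the jaws at (290,240). The filler neck is bare at (292,385), and the vent cap is untouched at (198,300). Moving over the tray centre.

Emit:
send_rows([
  [[-0.0009, -0.0179, 0, 0, 0, 0, -1], [-0.0009, -0.033, 0, 0, 0, 0, -1], [-0.0009, -0.035, 0, 0, 0, 0, -1], [-0.0009, -0.035, 0, 0, 0, 0, -1], [-0.0009, -0.035, 0, 0, 0, 0, -1], [-0.0009, -0.035, 0, 0, 0, 0, -1], [-0.0009, -0.035, 0, 0, 0, 0, -1], [-0.0009, -0.035, 0, 0, 0, 0, -1], [-0.0009, -0.033, 0, 0, 0, 0, -1], [-0.0006, -0.022, 0, 0, 0, 0, -1], [0, -0.0129, 0, 0, 0, 0, -1], [0, 0, 0, 0, 0, 0, -1]],
])

```text
time_s: 11.2
position: [0.5165, -0.3088, 0.2465]
tool_rot: [[-0.997, -0.078, -0.001], [-0.078, 0.997, 0.0], [0.001, 0.001, -1.0]]
ft_force: [0.2, 1.1, -1.0]
grip_width: 0.0484
gripper_force: 27.3
```

```bash
python3 go.py .5165 -.3079 .0346
```

```text
t 11.2 pos [ 0.5165 -0.3088  0.2465] q [ -42.1   27.5   66.6   -0.    86.  -136.6] z [-5.e-04  5.e-04 -1.e+00] yaw -175.5 F [ 0.2  1.1 -1. ] w 0.0484 g 27.259851694107056
tool delta [-2.000e-04  8.000e-04  2.119e-01]
```

Lowering to about 7 mm above the expected contact.

Emit:
send_rows([
  [[0, 0, 0.015, 0, 0, 0, -1], [0, 0, 0.03, 0, 0, 0, -1], [0, 0, 0.035, 0, 0, 0, -1], [0, 0, 0.035, 0, 0, 0, -1], [0, 0, 0.03, 0, 0, 0, -1], [0, 0, 0.025, 0, 0, 0, -1], [0, 0, 0.02, 0, 0, 0, -1], [0, 0, 0.01, 0, 0, 0, -1], [0, 0, 0.005, 0, 0, 0, -1], [0, 0, 0, 0, 0, 0, -1], [0, 0, 0, 0, 0, 0, -1]],
])

```text
time_s: 12.58
position: [0.5171, -0.3081, 0.0426]
tool_rot: [[-0.997, -0.079, 0.001], [-0.079, 0.997, -0.001], [-0.001, -0.001, -1.0]]
ft_force: [-0.3, -0.3, 0.2]
grip_width: 0.0489
gripper_force: 27.3
```

```bash
python3 go.py .5165 -.3079 .0346
python3 - <<'E'
from rig import optics; import cv2
d=optics.get_image("side"); cv2.imwrite("pics/low.png",cv2.resize(d["image"][60:180,220:370,::-1].copy(),None,fx=4,fy=4))
E
```

```text
t 12.575 pos [ 0.5171 -0.3081  0.0426] q [ -42.    39.6   81.4    0.    58.9 -136.6] z [ 9.e-04 -8.e-04 -1.e+00] yaw -175.5 F [-0.3 -0.3  0.2] w 0.0489 g 27.26114809513092
tool delta [0.0006 0.0003 0.008 ]
```

View pics/low.png

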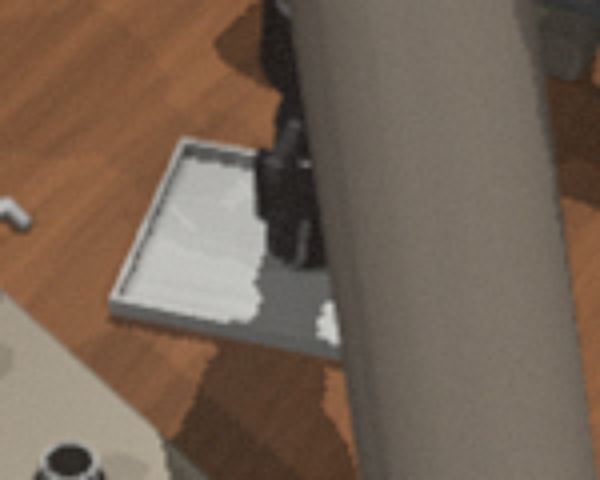

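The picture shows the cap and jaws inside the tray at (295,240), partly hidden by the forearm. I lower slowly until the force shows contact.

Emit:
send_rows([
  [[0, 0, 0.002, 0, 0, 0, -1], [0, 0, 0.002, 0, 0, 0, -1], [0, 0, 0.001, 0, 0, 0, -1], [0, 0, 0, 0, 0, 0, -1], [0, 0, 0, 0, 0, 0, -1]],
])

```text
time_s: 13.25
position: [0.5169, -0.308, 0.037]
tool_rot: [[-0.997, -0.079, 0.0], [-0.079, 0.997, -0.0], [-0.0, -0.0, -1.0]]
ft_force: [-0.3, -0.5, -0.7]
grip_width: 0.0492
gripper_force: 27.3
```

Emit:
send_rows([
  [[0, 0, 0.001, 0, 0, 0, -1], [0, 0, 0.001, 0, 0, 0, -1], [0, 0, 0, 0, 0, 0, -1], [0, 0, 0, 0, 0, 0, -1]],
])

```text
time_s: 13.75
position: [0.5169, -0.3079, 0.0349]
tool_rot: [[-0.997, -0.079, 0.0], [-0.079, 0.997, -0.0], [-0.0, -0.0, -1.0]]
ft_force: [-0.0, 0.2, -1.1]
grip_width: 0.0487
gripper_force: 27.3
```

Emit:
send_rows([
  [[0, 0, 0.0005, 0, 0, 0, -1], [0, 0, 0.0005, 0, 0, 0, -1], [0, 0, 0, 0, 0, 0, -1], [0, 0, 0, 0, 0, 0, -1]],
])

```text
time_s: 14.25
position: [0.5169, -0.308, 0.0346]
tool_rot: [[-0.997, -0.079, 0.0], [-0.079, 0.997, -0.0], [-0.0, -0.0, -1.0]]
ft_force: [-1.6, 1.5, 6.3]
grip_width: 0.0491
gripper_force: 27.8
```

Contact at 6 N, so the cap stands on the floor. Releasing, then retreating straight up.

Emit:
send_rows([
  [[0, 0, 0, 0, 0, 0, 0.3], [0, 0, 0, 0, 0, 0, 0.5], [0, 0, 0, 0, 0, 0, 1], [0, 0, 0, 0, 0, 0, 1], [0, 0, 0, 0, 0, 0, 1], [0, 0, -0.01, 0, 0, 0, 1], [0, 0, -0.02, 0, 0, 0, 1], [0, 0, -0.03, 0, 0, 0, 1], [0, 0, -0.04, 0, 0, 0, 1], [0, 0, -0.05, 0, 0, 0, 1], [0, 0, -0.05, 0, 0, 0, 1], [0, 0, -0.02, 0, 0, 0, 1]],
])

```text
time_s: 15.75
position: [0.5171, -0.3081, 0.2581]
tool_rot: [[-0.997, -0.079, 0.004], [-0.079, 0.997, -0.004], [-0.004, -0.004, -1.0]]
ft_force: [-0.2, -0.1, -0.6]
grip_width: 0.0859
gripper_force: 0.0
```

Emit:
send_rows([
  [[0.04, 0, 0, 0, 0, 0, 1], [0.05, 0, 0, 0, 0, 0, 1], [0.05, 0, 0, 0, 0, 0, 1], [0.02, 0, 0, 0, 0, 0, 1], [0, 0, 0, 0, 0, 0, 1], [0, 0, 0, 0, 0, 0, 1]],
])

```text
time_s: 16.5
position: [0.3583, -0.3207, 0.2541]
tool_rot: [[-0.997, -0.08, 0.001], [-0.08, 0.997, -0.0], [-0.001, -0.0, -1.0]]
ft_force: [0.2, -0.3, 0.5]
grip_width: 0.0856
gripper_force: 0.0
```

```bash
python3 - <<'E'
from rig import optics; import cv2,numpy as np
a=optics.get_image("side")["image"][60:260,150:370,::-1]; b=optics.get_image("top")["image"][100:300,200:450,::-1]
cv2.imwrite("pics/end.png",np.hstack([cv2.resize(a.copy(),(400,364)),cv2.resize(b.copy(),(400,364))]))
E
python3 go.py 0.5 -.3 .2
```

```text
t 16.6 pos [ 0.3583 -0.3206  0.2538] q [ -56.    15.    85.1    0.    79.9 -150.6] z [ 2.e-04  1.e-04 -1.e+00] yaw -175.4 F [ 0.5  1.  -0.5] w 0.0854 g 0.0
tool delta [-0.1429  0.0091  0.0538]
```

View pics/end.png

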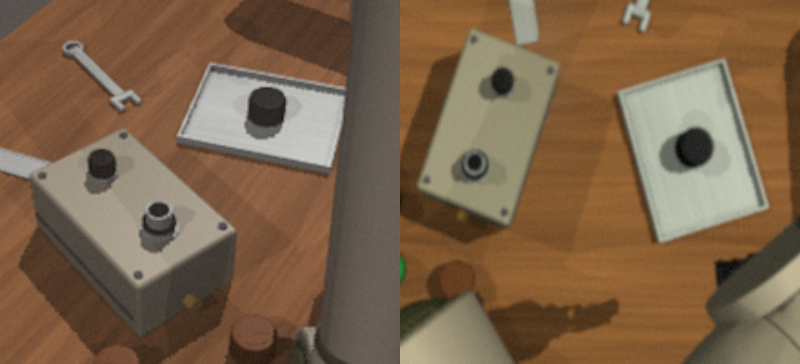

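The picture shows the cap standing upright mid-tray, at (267,105) in the side view and (694,147) in the top view. The filler neck is bare, the vent cap is in place and the arm is clear.

```bash
python3 -c "
from rig import env; print(env.close_job())"
```

```text
the job is handed in; nothing more can be done
None
```

The filler cap is unscrewed (turned 224° anticlockwise), lifted straight off and set down upright in the middle of the tray; the vent cap was not touched, and the job was handed in at about 17 s.

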